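# Lock the board turntable for soldering

## Robot

A 7-joint arm with a two-finger parallel gripper is mounted at the origin on a cart in front of the work surface, level with it; the furniture and walls round the work are solid. World frame = base frame: x ahead of the robot, y to its left, z up, the work surface at z = 0. Lengths are in m, angles in rad, forces in N, time in s.
With the tool pointing down it reaches from about 0.4 to 0.85 m from the base axis. Payload 6.9 kg.
Tool frame: the origin (TCP) lies midway between the tips of the shut fingers; the grasp point (between the pads) lies 19 mm behind it; z points along the fingers, x is the direction in which the jaws open and shut, and the axes are right-handed (so a half turn about z gives the same grasp; the last joint's range is limited). The gripper opens to 85 mm and grips with 20 to 120 N. Pads are 22 mm wide; open, the fingers measure 114 mm over their backs; the gripper's body (76 mm by 85 mm) begins 54 mm behind the grasp point. The pads swing forward as they close: fully open they stand 13 mm farther back than shut.
Start: joints at [1.262, 0.507, -0.238, 1.5, 0.126, 1.149, -0.155], TCP at [0.252, -0.572, 0.231] pointing down, gripper open.
Joint ranges: [-3.08, 3.08], [-0.24, 2.05], [-1.43, 1.35], [0, 2.5], [-1.52, 4.66], [0.17, 1.96], [-2.89, 2.89]. Speed limits (rad/s): [2.39, 2.39, 3.14, 3.14, 3.14, 3.14, 3.14].

## Interface

Orientations are given as a unit quaternion [w, x, y, z].
In Python, from rig import robot gives the robot as it stands. The module is installed in compiled form; this text tells all that it offers.
- The arm moves only by the tool play_rows, never from a script. Its argument "steps" is a list of rows, each a list of 3 entries, a list of its own where there are three numbers: the gripper's target within -1 to 1 (fully open at 1, half-way at 0, shut at -1), then the shift along the tool's x, y, z in cm, then the turn, a rotation vector about the tool's x, y, z in rad. In form: [[hand, [dx, dy, dz], [wx, wy, wz]], ...]. A call has 1 to 12 rows; each row shifts and turns the commanded pose from where the row before left it, along the tool's axes as they then stand; what a row does not reach is not made up. A row lasts 1/8 s, in which the tool goes at most 62.5 mm and 10.7 degrees, less where a joint would pass 70% of its speed; a pose out of reach is approached as far as the arm can. A call with a gripper value outside its range is refused whole. The fingers move at their own pace and stop on an object; the grip force is fixed at half the most. Time passes only in rows, so rows that do not move let the fingers close. It gives the time, the measured TCP pose, the force and the opening at its end, in the units of the state.
- robot.read_state(): the state, without advancing time (a new reading comes with each control period).
- robot.get_image(name): name is "side" or "top"; returns a dict with "color" (420x560x3 uint8, red, green, blue), "fx", "fy", "cx", "cy" (pixels), "k1" (the pictures are not rectified: a ray, as slopes to the right and down, at radius r is drawn at 1 + k1 r^2 times it, then the intrinsics apply), "cam_to_world" (4x4, takes a point from camera to world coordinates). Camera axes: x right, y down, z forward; pixel columns grow to the right and rows downward; lengths in m; the calibration is good to about 2 mm. A picture is of the moment at which its call begins. There is no depth.
- robot.finish_job(): hands the job in, once; it reports no verdict.
The state is a dict: "time_s": time; "joint_positions": joint angles; "joint_velocities": joint speeds; "joint_torque": joint torques, N m; "tcp_pos": TCP position; "orientation": TCP orientation; "ft_force": force on the tool from outside, world axes, zero at the start; "moment": the same for the moment, N m; "opening": finger opening in m.
Only numpy, scipy, OpenCV 4.12 (cv2) and the standard library are available. Lean on these libraries where they do the work, as an engineer would, in place of code of your own. Each camera call takes 0.05 s, during which the arm holds its last target.

## Task

The circuit board's turntable has to be locked before soldering can go on. With the fingertips, push the upright handle on the disc round, either way, until the slot in the disc's rim faces the locking bar; then push the bar's thumb plate towards the disc until the bar is fully home in the slot, and move clear. Push gently, grip and lift nothing, do not shove the turntable along the desk, and leave the pliers, the screwdriver and the solder reel that lie round it where they are.

Things in the scene. Friction and masses are not known exactly. Their poses are not given: they have to be found in the camera images.
- turntable: Free-standing turntable, about 4 kg, on rubber feet (over about 20 N sideways it slides). Origin: on the disc's axis at desk level, z up. Its grey base (radius 70 mm, 14 mm high) has a tail 70 mm wide along its own -y, ending 178 mm from the axis. On the tail, along x = 0, lies the locking bar in a guide block (42 mm wide in x, y from -125 to -88 mm, top 37 mm above the desk).
- disc_axis (a point): Point on the disc's axis at the disc's top face, 30 mm above the desk. The steel disc is level, 150 mm across, 10 mm thick; within 40 mm of its axis a circuit board is clamped on it, highest part 47 mm above the desk. The disc turns without end stops, with a steady friction of about 0.11 N m (2 N at the handle), and stays where it is left.
- disc (a joint): Angle of the disc relative to the base (rad), positive counter-clockwise seen from above. 0 (or any whole number of turns, such as 6.283): the slot faces the bar exactly. It starts somewhere between 0.7 and 5.6.
- slot_mouth (a point): Middle of the slot's mouth, at the rim (75 mm from the axis) on the disc's top face. The only slot in the rim is radial, 14 mm wide, 25 mm deep, goes right through the disc; its mouth is chamfered to 22 mm. Lined up, this point lies on the turntable's own -y axis, in front of the bar's nose.
- handle_top (a point): Middle of the top of the upright round handle on the disc: 16 mm thick, 36 mm tall, top 66 mm above the desk. It stands 60 mm from the axis, exactly opposite the slot, so it lies on the turntable's own +y axis when the slot is lined up. Pushed sideways it carries the disc round.
- lock_bar (a joint): How far the locking bar is pushed in towards the disc (m): 0 drawn back, 0.025 fully home (thumb plate against the guide block, nose 20 mm inside the slot). It starts between 0 and 0.002. It slides along the turntable's own +y with a steady friction of about 2.5 N and stays where it is left; no spring.
- bar_nose (a point): Top of the rounded front end of the locking bar (steel, 10 mm wide, 8 mm high, from 21 to 29 mm above the desk). Drawn back it stands 5 mm outside the disc's rim; if the slot is not in front of it, it is stopped by the rim. In the slot it has 2 mm of play to each side.
- thumb_plate (a point): Middle of the top edge of the outer face of the bar's upright thumb plate, the face turned away from the disc (to the turntable's own -y). The plate is 28 mm wide, 8 mm thick, from 20 to 50 mm above the desk. Push this face towards the disc. Drawn back it is 158 mm from the disc's axis, home 133 mm.
- pliers: Yellow-handled pliers, 102 mm long and 11 mm high, lying on the desk to the -x side of the tail. To be left alone. Origin: centre of the underside.
- screwdriver: Small red-handled screwdriver, 160 mm long and 22 mm high, lying on the desk on the side away from the bar. To be left alone. Origin: centre of the underside.
- solder_reel: Reel of solder wire, 55 mm across and 35 mm high, standing on the desk to the +x side of the tail. To be left alone. Origin: centre of the underside.

How it is judged:
By the outcome, as a careful person would: the job done as asked, in the order asked, and still so for the second after the job is handed in, with the robot touching nothing.
It also fails if it takes over 51 s, if anything falls off the work surface, if the arm or the gripper's body presses on something with over 40 N, if the wrist force passes 120 N, or if a joint passes its speed limit or range.

## Working session

There is one attempt and no reset: what is moved stays moved. The work goes in short steps, Python scripts to look and compute and a tool call to move; the robot and the scene stay as the last step left them, time stands still between calls to the robot, and variables do not carry over. Pictures are saved under pics/ and viewed, and the job is handed in when it is done.

Besides the shell and the picture viewer there is one more tool, called after ">>>" as name([rows], argument=value, ...), one row to a line, values as JSON. play_rows: Moves the arm, as the interface text tells. Its arguments: {"type":"object","properties":{"steps":{"type":"array","items":{"type":"array"}}},"required":["steps"]}

```bash
mkdir -p pics; cat > h.py <<'E'
import numpy as np, cv2
from rig import robot
def snap(n,f):
    d=robot.get_image(n); cv2.imwrite('pics/'+f+'.png',cv2.cvtColor(d['color'],cv2.COLOR_RGB2BGR))
    import pickle; pickle.dump(d,open('pics/'+f+'.pkl','wb')); return d
def load(f):
    import pickle; return pickle.load(open('pics/'+f+'.pkl','rb'))
def ray(d,u,v):
    K=np.array([[d['fx'],0,d['cx']],[0,d['fy'],d['cy']],[0,0,1.]])
    p=cv2.undistortPoints(np.array([[[u,v]]],float),K,np.array([d['k1'],0,0,0,0.]))[0,0]
    T=np.array(d['cam_to_world']); return T[:3,3],T[:3,:3]@np.array([p[0],p[1],1.])
def onz(d,u,v,z):
    o,r=ray(d,u,v); return o+r*(z-o[2])/r[2]
def proj(d,P):
    T=np.linalg.inv(np.array(d['cam_to_world'])); p=T[:3,:3]@np.array(P)+T[:3,3]
    x,y=p[:2]/p[2]; s=1+d['k1']*(x*x+y*y); return np.array([d['fx']*x*s+d['cx'],d['fy']*y*s+d['cy']])
E
python3 - <<'E'
from h import *
for n in('top','side'):
    d=snap(n,n+'0'); print(n,d['fx'],d['k1'],np.round(d['cam_to_world'],3).tolist())
s=robot.read_state(); print(s)
E
```

```text
top 383.6724973415863 0.016353834862800124 [[-0.022, -0.997, 0.081, 0.464], [-1.0, 0.02, -0.016, 0.032], [0.014, -0.081, -0.997, 0.918], [0.0, 0.0, 0.0, 1.0]]
side 391.10613834476055 -0.0683863004001187 [[1.0, 0.008, -0.011, 0.564], [0.013, -0.426, 0.905, -0.721], [0.003, -0.905, -0.426, 0.446], [0.0, 0.0, 0.0, 1.0]]
{'time_s': 0.1, 'joint_positions': array([ 1.26147796,  0.50825748, -0.23752343,  1.50103355,  0.12569814,
        1.14892046, -0.15480814]), 'joint_velocities': array([-0.00256525, -0.00135975, -0.00094062, -0.00151828, -0.00016952,
       -0.00073892,  0.0001971 ]), 'joint_torque': array([-3.91408379e-03, -6.21828246e+01, -2.19404921e+00, -2.50203198e+01,
        1.26520148e-02,  7.94772845e-03, -2.58103921e-05]), 'tcp_pos': array([ 0.25163353, -0.57160561,  0.23051379]), 'orientation': array([-4.31154041e-04,  8.37561633e-01, -5.46342242e-01, -6.92258634e-04]), 'ft_force': array([ 0.00818623, -0.48004127, -0.28187147]), 'moment': array([ 0.01125457, -0.00194593, -0.03065775]), 'opening': 0.08538657008827112}
```

View pics/top0.png

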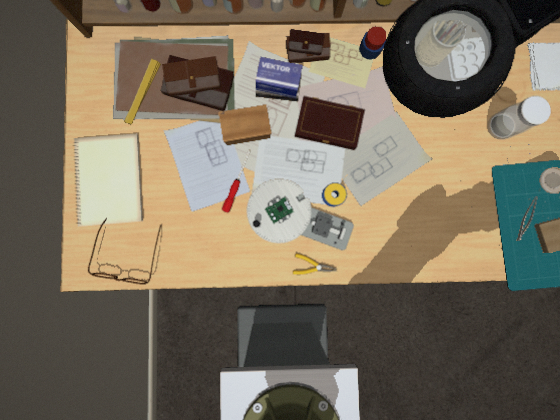

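View pics/side0.png

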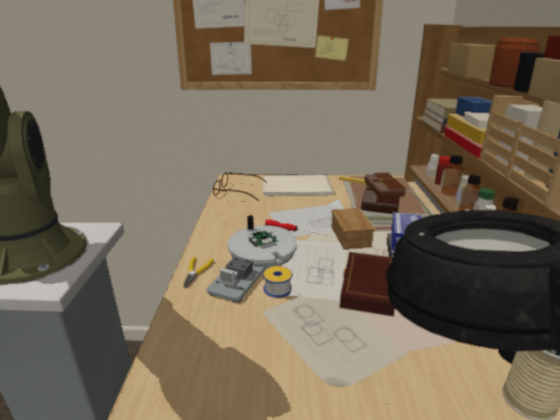

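```bash
python3 - <<'E'
from h import *
d=load('top0'); c=cv2.cvtColor(d['color'],cv2.COLOR_RGB2BGR)
cv2.imwrite('pics/topc.png',cv2.resize(c[165:285,215:365],None,fx=5,fy=5,interpolation=cv2.INTER_CUBIC))
d=load('side0'); c=cv2.cvtColor(d['color'],cv2.COLOR_RGB2BGR)
cv2.imwrite('pics/sidec.png',cv2.resize(c[200:310,175:325],None,fx=5,fy=5,interpolation=cv2.INTER_CUBIC))
E
```

```text
(no output)
```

View pics/topc.png

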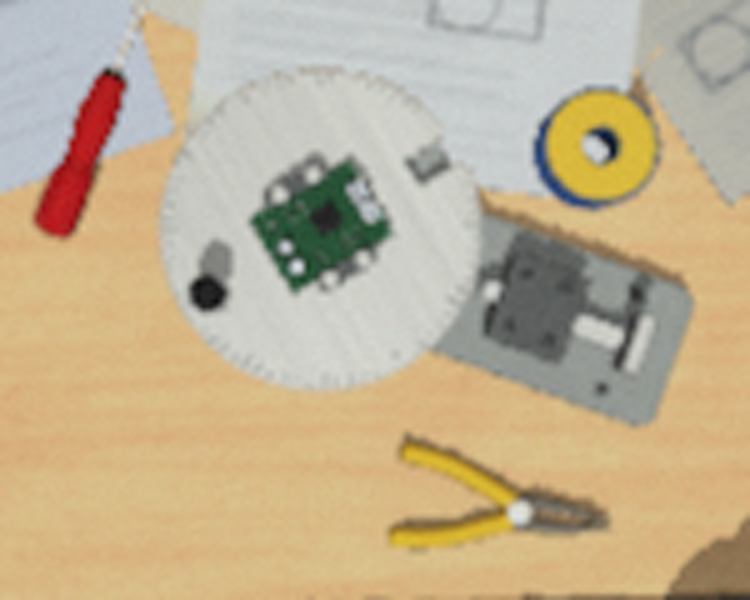

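View pics/sidec.png

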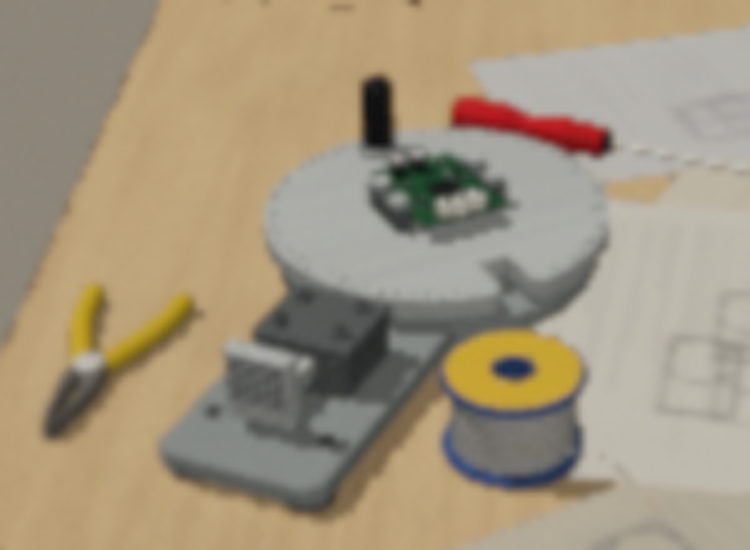

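```bash
cat > meas.py <<'E'
from h import *
import sys
def disc(d,x0=215,y0=165,w=150,h=120):
    pass
E
python3 - <<'E'
from h import *
d=load('top0'); P=lambda u,v,z:onz(d,u/5+215-.4,v/5+165-.4,z)
c=cv2.cvtColor(d['color'],cv2.COLOR_RGB2HSV)
# disc boundary points by eye on rim (crop px)
pts=np.array([P(u,v,.03)[:2] for u,v in [(161,228),(321,67),(483,228),(321,390),(207,114),(435,114),(207,342),(436,340)]])
A=np.c_[2*pts,np.ones(len(pts))]; s=np.linalg.lstsq(A,(pts**2).sum(1),rcond=None)[0]
ctr=s[:2]; print('ctr',ctr,'R',np.sqrt(s[2]+ctr@ctr), np.linalg.norm(pts-ctr,axis=1).round(4))
h=P(208,293,.066)[:2]; print('handle',h,np.linalg.norm(h-ctr),np.degrees(np.arctan2(*(h-ctr)[::-1])))
sl=P(432,160,.03)[:2]; print('slot',sl,np.linalg.norm(sl-ctr),np.degrees(np.arctan2(*(sl-ctr)[::-1])))
for n,q in [('blockc',[(515,230),(590,250),(555,362),(485,340)]),]:
    w=np.array([P(u,v,.037)[:2] for u,v in q]); print(n,w.round(4).tolist(),[np.linalg.norm(w[i]-w[i-1]).round(4) for i in range(4)]); m=w.mean(0); print(m,np.linalg.norm(m-ctr),np.degrees(np.arctan2(*(m-ctr)[::-1])))
# plate top outer
w=np.array([P(u,v,.05)[:2] for u,v in [(655,318),(637,375)]]);m=w.mean(0);print('plate',w,np.linalg.norm(w[0]-w[1]),m,np.linalg.norm(m-ctr),np.degrees(np.arctan2(*(m-ctr)[::-1])))
w=np.array([P(u,v,.014)[:2] for u,v in [(692,300),(645,425),(480,205),(435,350)]]);print('tail',w.round(4).tolist());
s=load('side0'); Q=lambda u,v,z:onz(s,u/5+175-.4,v/5+200-.4,z)
print('side handle',Q(377,84,.066)); print('side plate', [Q(u,v,.05) for u,v in [(228,347),(297,360)]])
print('reel',P(600,147,.035),'pliers',[P(u,v,.01) for u,v in[(410,437),(395,540),(603,520)]],'screw',[P(u,v,.01) for u,v in[(55,225),(115,75),(142,10)]])
E
```

```text
ctr [0.51491208 0.0142844 ] R 0.07474667610052066 [0.0743 0.0748 0.0749 0.0751 0.0749 0.0747 0.0749 0.0743]
handle [0.48462945 0.06596798] 0.059901838172770144 120.36703937896509
slot [ 0.54505993 -0.03777595] 0.06015955918216878 -59.92511041554599
blockc [[0.5113, -0.0746], [0.5014, -0.1089], [0.4504, -0.0911], [0.4611, -0.0593]] [np.float64(0.0524), np.float64(0.0357), np.float64(0.054), np.float64(0.0335)]
[ 0.4810566  -0.08346949] 0.10345054820107788 -109.10269890080012
plate [[ 0.4694627  -0.13518268]
 [ 0.44400628 -0.12611562]] 0.02702296817267814 [ 0.45673449 -0.13064915] 0.1561741503714811 -111.87095714537995
tail [[0.4778, -0.1599], [0.4198, -0.1356], [0.5247, -0.0612], [0.4569, -0.0381]]
side handle [0.4872097  0.06364368 0.066     ]
side plate [array([ 0.44799844, -0.12415261,  0.05      ]), array([ 0.4741454 , -0.13201325,  0.05      ])]
reel [ 0.54906972 -0.11541778  0.035     ] pliers [array([ 0.41640059, -0.02550904,  0.01      ]), array([ 0.36878122, -0.017249  ,  0.01      ]), array([ 0.37584623, -0.11501183,  0.01      ])] screw [array([0.51963225, 0.13993363, 0.01      ]), array([0.59057842, 0.11065961, 0.01      ]), array([0.62161122, 0.09736588, 0.01      ])]
```

```bash
python3 - <<'E'
from h import *
d=load('top0'); s=load('side0')
for P in [(0.252,-.572,.231),(0,0,0),(0,0,.4),(.5149,.0143,.03)]: print(P,proj(d,P),proj(s,P))
def tri(a,b):
    o,r=ray(d,*a);p,q=ray(s,*b); t=np.linalg.lstsq(np.c_[r,-q],p-o,rcond=None)[0]; return o+r*t[0],p+q*t[1]
print('lamp',tri((448,55),(500,265)))
c=d['color'].astype(int)
# gray tail mask & direction
hsv=cv2.cvtColor(d['color'],cv2.COLOR_RGB2HSV)
for (u,v) in [(348,235),(337,215),(310,233),(340,240)]: print(hsv[v,u],c[v,u])
E
```

```text
(0.252, -0.572, 0.231) [621.6108685  347.52852068] [-171.72978968  398.87130944]
(0, 0, 0) [289.92184189 436.749084  ] [ 31.74722842 253.48983703]
(0, 0, 0.4) [305.4693077  611.66855607] [-21.69330502  65.39396604]
(0.5149, 0.0143, 0.03) [278.9057169  210.00863378] [261.43393109 241.4940804 ]
lamp (array([ 0.80698545, -0.32464064,  0.18364337]), array([ 0.82381753, -0.3292848 ,  0.19375853]))
[ 60   7 154] [150 154 150]
[ 16 111 142] [142 114  80]
[ 65  10 153] [147 153 148]
[ 60   9 145] [140 145 140]
```

```bash
cat > ang.py <<'E'
from h import *
def tail(d,dbg=None):
    # angle of base -y from tail's two long edges (base top z=.014)
    ctr=np.array([.5149,.0143]); big=cv2.resize(d['color'],None,fx=4,fy=4,interpolation=cv2.INTER_CUBIC)
    h=cv2.cvtColor(big,cv2.COLOR_RGB2HSV).astype(int)
    m=((h[...,1]<45)).astype(np.uint8)
    X=[]
    out={}
    a0=np.radians(-111); e=np.array([np.cos(a0),np.sin(a0)]); t=np.array([-e[1],e[0]])
    for sg in(1,-1):
        L=[]
        for r in np.linspace(.09,.165,40):
            prof=[]
            ss=np.linspace(.024,.045,85)
            for k in ss:
                u=proj(d,[*(ctr+r*e+sg*k*t),.014]); uu=((u+.5)*4-.5)[::1]
                x=cv2.getRectSubPix(h[...,1].astype(np.float32),(1,1),(float(uu[0]),float(uu[1])))[0,0]; prof.append(x)
            prof=np.array(prof); 
            i=np.argmax(prof>55)
            if prof[0]<55 and i>0: L.append((r,ss[i]*sg))
        L=np.array(L); p=np.polyfit(L[:,0],L[:,1],1)
        for _ in range(3):
            res=abs(np.polyval(p,L[:,0])-L[:,1]); k=res<.0012; p=np.polyfit(L[k,0],L[k,1],1)
        out[sg]=(len(L),k.sum(),np.degrees(np.arctan(p[0]))-111,np.polyval(p,.13),np.polyval(p,0))
    return out
if __name__=='__main__':
    for n in('top0','side0'): print(n,tail(load(n)))
E
python3 ang.py
```

```text
top0 {1: (40, np.int64(40), np.float64(-111.36962252313934), np.float64(0.033027621951219506), np.float64(0.03386628048780488)), -1: (40, np.int64(40), np.float64(-111.67005058089111), np.float64(-0.03668548780487805), np.float64(-0.03516512195121952))}
side0 {1: (40, np.int64(40), np.float64(-111.72454336838663), np.float64(0.03878713414634146), np.float64(0.040431158536585354)), -1: (40, np.int64(29), np.float64(-109.28801480744657), np.float64(-0.03578835914811228), np.float64(-0.03967388673765729))}
```

```bash
cat > mv.py <<'E'
from h import *
from scipy.spatial.transform import Rotation as Ro
def st():
    s=robot.read_state(); q=s['orientation']; R=Ro.from_quat([q[1],q[2],q[3],q[0]]); return s,s['tcp_pos'],R
def go(wps,p=None,R=None):
    """wps: list of (xyz, angle of tool -y deg)"""
    s,p0,R0=st(); p=p0 if p is None else p; R=R0 if R is None else R
    print('t',s['time_s'],'p',p0.round(4),'F',s['ft_force'].round(2),'open',round(s['opening'],4),'-y ang',np.degrees(np.arctan2(*(-R0.as_matrix()[:2,1])[::-1])).round(2))
    for x,a in wps:
        print('d_cm',(R.inv().apply(np.array(x)-p)*100).round(2),'norm',np.linalg.norm(np.array(x)-p).round(4),end=' ')
        p=np.array(x); a=np.radians(a)
        my=np.array([np.cos(a),np.sin(a),0]); z=np.array([0,0,-1.]); y=-my; xx=np.cross(y,z)
        Rn=Ro.from_matrix(np.c_[xx,y,z]); print('rotvec',(R.inv()*Rn).as_rotvec().round(3)); R=Rn
E
python3 - <<'E'
from mv import *
go([((.45,-.25,.23),5),((.4455,.0655,.12),5),((.4455,.0655,.041),5)])
E
```

```text
t 0.1 p [ 0.2516 -0.5716  0.2305] F [ 0.01 -0.48 -0.28] open 0.0854 -y ang 23.77
d_cm [-21.44 -31.12   0.09] norm 0.3779 rotvec [0.    0.002 0.328]
d_cm [-31.47  -2.3   11.  ] norm 0.3342 rotvec [0. 0. 0.]
d_cm [0.  0.  7.9] norm 0.079 rotvec [0. 0. 0.]
```

>>> play_rows([
  [-1,[-2.68,-3.89,0],[0,0,0]],
  [-1,[-2.68,-3.89,0],[0,0,0]],
  [-1,[-2.68,-3.89,0],[0,0,0]],
  [-1,[-2.68,-3.89,0],[0,0,0]],
  [-1,[-2.68,-3.89,0],[0,0,0]],
  [-1,[-2.68,-3.89,0],[0,0,0]],
  [-1,[-2.68,-3.89,0],[0,0,0]],
  [-1,[-2.68,-3.89,0],[0,0,0]],
  [-1,[0,0,0],[0,0,0.11]],
  [-1,[0,0,0],[0,0,0.11]],
  [-1,[0,0,0],[0,0,0.108]],
  [-1,[0,0,0],[0,0,0]],
])

```text
time_s: 1.6
tcp_pos: [0.4501, -0.2502, 0.231]
orientation: [0.0, 0.737, -0.675, -0.0]
ft_force: [0.5, -0.4, 0.2]
opening: -0.0001
```

```bash
python3 - <<'E'
from mv import *
go([((.4455,.0655,.12),5),((.4455,.0655,.041),5)])
E
```

```text
t 1.6 p [ 0.4501 -0.2502  0.231 ] F [ 0.54 -0.36  0.21] open -0.0001 -y ang 5.02
d_cm [-31.49  -2.31  11.11] norm 0.3347 rotvec [0.001 0.    0.   ]
d_cm [0.  0.  7.9] norm 0.079 rotvec [0. 0. 0.]
```

>>> play_rows([
  [-1,[-5.25,-0.39,1.85],[0,0,0]],
  [-1,[-5.25,-0.39,1.85],[0,0,0]],
  [-1,[-5.25,-0.38,1.85],[0,0,0]],
  [-1,[-5.25,-0.38,1.85],[0,0,0]],
  [-1,[-5.25,-0.38,1.85],[0,0,0]],
  [-1,[-5.24,-0.39,1.85],[0,0,0]],
  [-1,[0,0,2.0],[0,0,0]],
  [-1,[0,0,2.0],[0,0,0]],
  [-1,[0,0,2.0],[0,0,0]],
  [-1,[0,0,1.9],[0,0,0]],
  [-1,[0,0,0],[0,0,0]],
  [-1,[0,0,0],[0,0,0]],
])

```text
time_s: 3.1
tcp_pos: [0.4462, 0.0654, 0.0417]
orientation: [-0.0, 0.737, -0.675, 0.0]
ft_force: [-0.1, 1.0, 0.5]
opening: 0.0001
```

```bash
python3 - <<'E'
from mv import *
go([((.4455,.0655,.041),5)])
for n in('top','side'):
    d=snap(n,n+'1')
    c=cv2.cvtColor(d['color'],cv2.COLOR_RGB2BGR)
    r=c[120:290,190:390] if n=='top' else c[120:310,150:350]
    cv2.imwrite(f'pics/{n}1c.png',cv2.resize(r,None,fx=3,fy=3,interpolation=cv2.INTER_CUBIC))
E
```

```text
t 3.1 p [0.4462 0.0654 0.0417] F [-0.1   1.01  0.47] open 0.0001 -y ang 5.03
d_cm [-0.01  0.07  0.07] norm 0.001 rotvec [-0.     0.     0.001]
```

View pics/top1c.png

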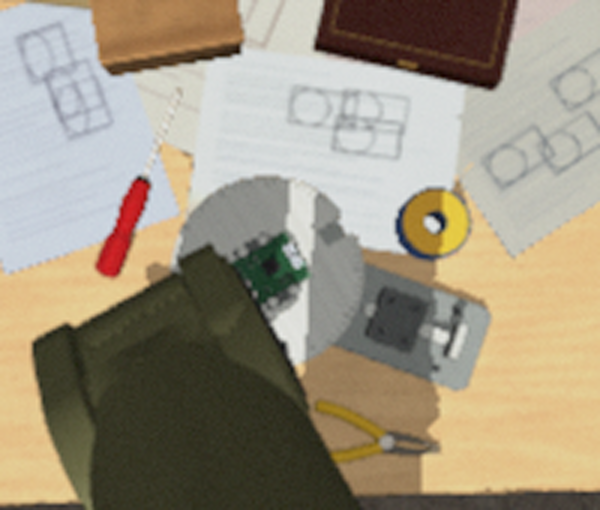

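View pics/side1c.png

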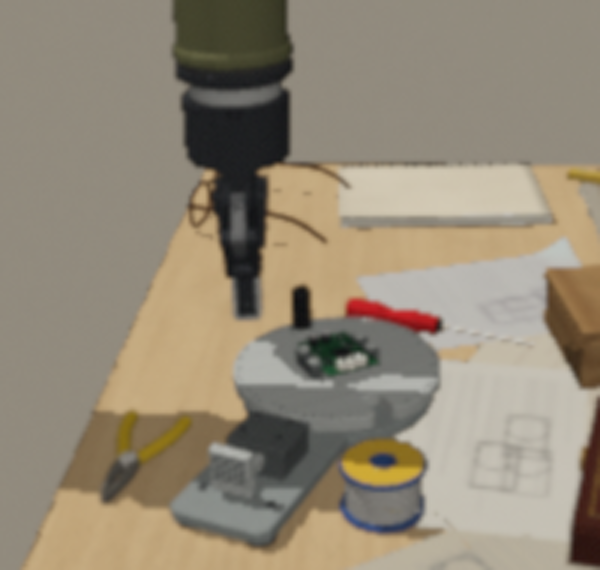

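>>> play_rows([
  [-1,[0,-0.7,0],[0,0,0]],
  [-1,[0,-0.6,0],[0,0,0]],
  [-1,[0,-0.4,0],[0,0,0]],
  [-1,[0,-0.4,0],[0,0,0]],
  [-1,[0,-0.4,0],[0,0,0]],
  [-1,[0,-0.4,0],[0,0,0]],
  [-1,[0,-0.4,0],[0,0,0]],
  [-1,[0,-0.4,0],[0,0,0]],
  [-1,[0,-0.4,0],[0,0,0]],
  [-1,[0,0,0],[0,0,0]],
])

```text
time_s: 4.45
tcp_pos: [0.4879, 0.0687, 0.0414]
orientation: [-0.001, 0.737, -0.676, 0.001]
ft_force: [0.8, -0.4, 0.3]
opening: -0.0
```

```bash
cat > look.py <<'E'
import sys
from mv import *
k=sys.argv[1]
go([])
for n in('top','side'):
    d=snap(n,n+k)
    c=cv2.cvtColor(d['color'],cv2.COLOR_RGB2BGR)
    r=c[165:285,215:365] if n=='top' else c[200:310,175:325]
    cv2.imwrite(f'pics/{n}{k}c.png',cv2.resize(r,None,fx=5,fy=5,interpolation=cv2.INTER_CUBIC))
E
python3 look.py 2
```

```text
t 4.45 p [0.4879 0.0687 0.0414] F [ 0.75 -0.35  0.3 ] open -0.0 -y ang 4.94
```

View pics/top2c.png

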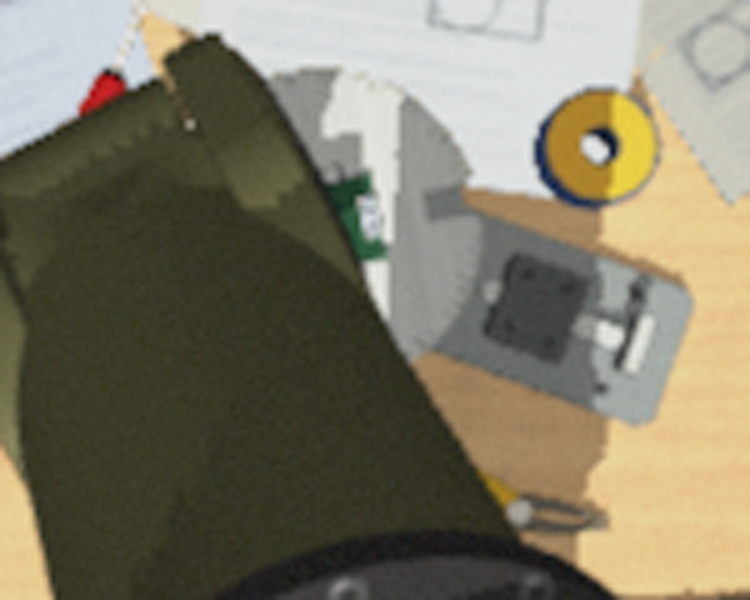

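View pics/side2c.png

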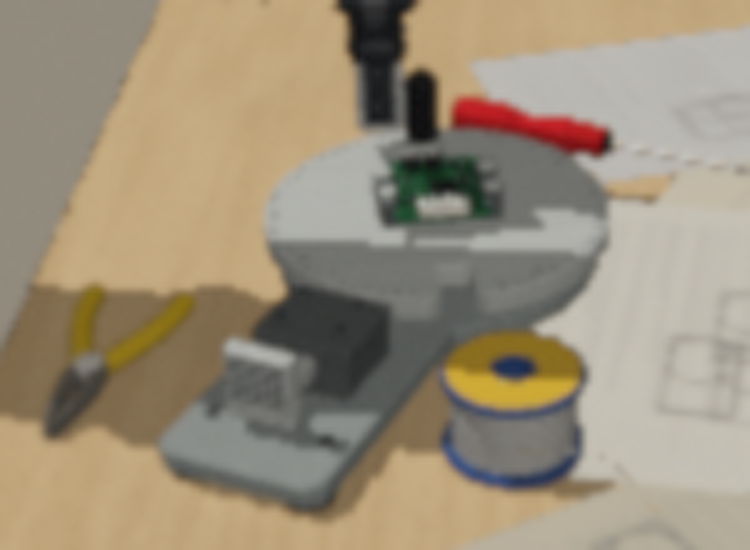

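```bash
cat > sl.py <<'E'
from h import *
import sys
ctr=np.array([.5146,.0144])
def A(p): v=p[:2]-ctr; return np.linalg.norm(v).round(4),np.degrees(np.arctan2(v[1],v[0])).round(2)
def top(f,u,v,z): return A(onz(load('top'+f),u/5+215-.4,v/5+165-.4,z))
def side(f,u,v,z): return A(onz(load('side'+f),u/5+175-.4,v/5+200-.4,z))
E
python3 -c "
from sl import *
print(top('2',447,203,.03),side('2',420,76,.066),side('0',377,82,.066))"
```

```text
(np.float64(0.0595), np.float64(-80.06)) (np.float64(0.0585), np.float64(98.58)) (np.float64(0.0582), np.float64(118.25))
```

>>> play_rows([
  [-1,[0,-0.3,0],[0,0,0]],
  [-1,[0,-0.3,0],[0,0,0]],
  [-1,[0,-0.3,0],[0,0,0]],
  [-1,[0,-0.3,0],[0,0,0]],
  [-1,[0,-0.3,0],[0,0,0]],
  [-1,[0,-0.3,0],[0,0,0]],
  [-1,[0,-0.3,0],[0,0,0]],
  [-1,[0,-0.3,0],[0,0,0]],
  [-1,[0,-0.2,0],[0,0,0]],
  [-1,[0,0,0],[0,0,0]],
])

```text
time_s: 5.8
tcp_pos: [0.513, 0.0708, 0.0412]
orientation: [0.0, 0.737, -0.676, 0.0]
ft_force: [-0.4, -0.9, 0.4]
opening: 0.0001
```

```bash
python3 look.py 3
```

```text
t 5.8 p [0.513  0.0708 0.0412] F [-0.35 -0.87  0.4 ] open 0.0001 -y ang 4.94
```

View pics/top3c.png

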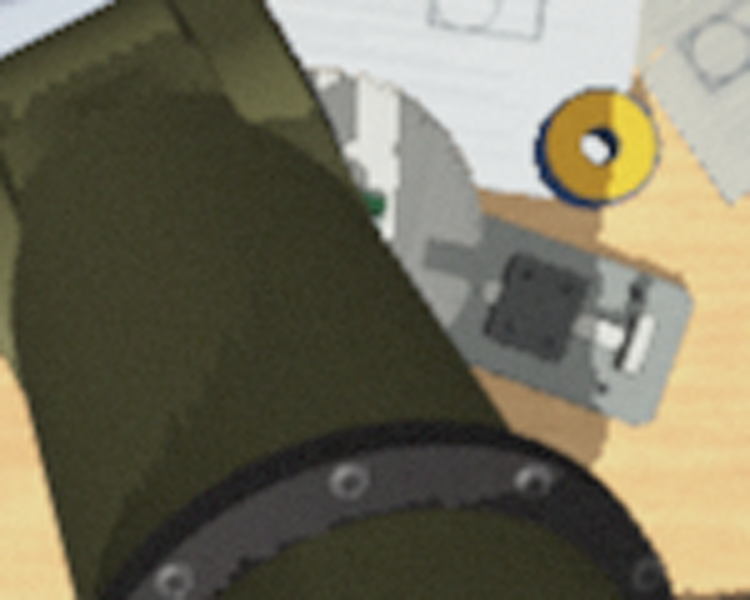

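View pics/side3c.png

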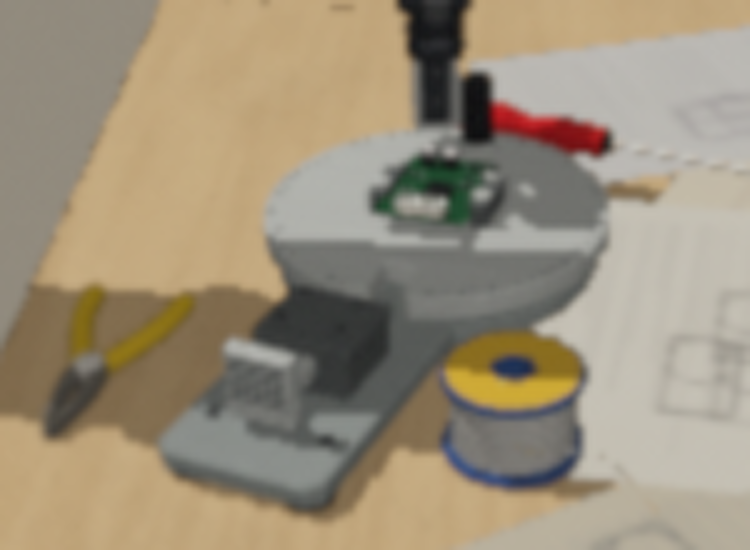

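```bash
python3 -c "
from sl import *
for p in [(430,252),(445,256),(460,260)]: print(top('3',*p,.03))
print(side('3',477,79,.066))
for a in (-98,-100,-105,-108,-111.5):
  e=np.array([np.cos(np.radians(a)),np.sin(np.radians(a))]); d=load('top0')
  print(a,[((proj(d,[*(ctr+r*e),.03])-[215,165]+.4)*5).round(0) for r in(.05,.06,.075)])
"
```

```text
(np.float64(0.0516), np.float64(-103.81))
(np.float64(0.0588), np.float64(-104.1))
(np.float64(0.066), np.float64(-104.32))
(np.float64(0.0578), np.float64(72.86))
-98 [array([428., 240.]), array([450., 243.]), array([482., 247.])]
-100 [array([428., 244.]), array([449., 247.]), array([481., 252.])]
-105 [array([426., 253.]), array([447., 259.]), array([479., 266.])]
-108 [array([425., 259.]), array([445., 265.]), array([476., 274.])]
-111.5 [array([423., 265.]), array([443., 273.]), array([473., 284.])]
```

>>> play_rows([
  [-1,[0,-0.2,0],[0,0,0]],
  [-1,[0,-0.2,0],[0,0,0]],
  [-1,[0,-0.15,0],[0,0,0]],
  [-1,[0,0,0],[0,0,0]],
  [-1,[0,0,0],[0,0,0]],
])

```text
time_s: 6.52
tcp_pos: [0.5184, 0.0718, 0.0413]
orientation: [-0.0, 0.737, -0.676, 0.0]
ft_force: [-1.8, -2.9, 0.4]
opening: 0.0002
```

```bash
python3 look.py 4
```

```text
t 6.525 p [0.5184 0.0718 0.0413] F [-1.82 -2.91  0.38] open 0.0002 -y ang 4.98
```

View pics/top4c.png

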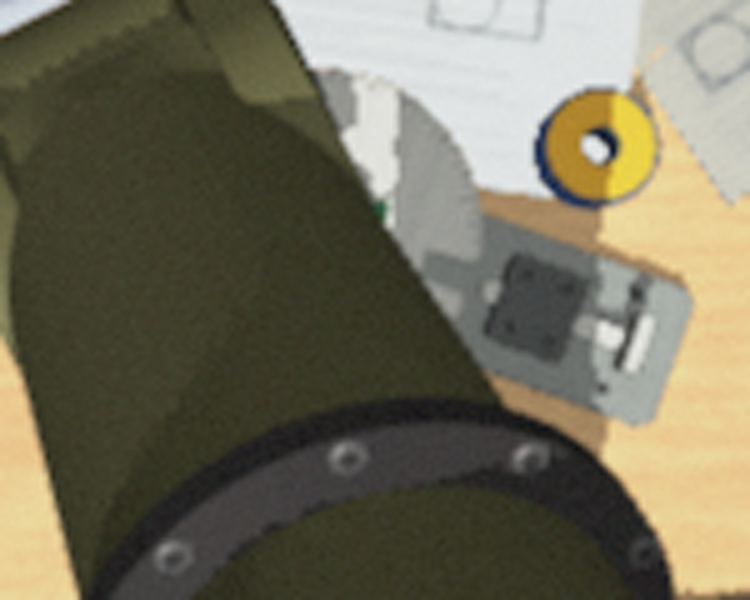

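View pics/side4c.png

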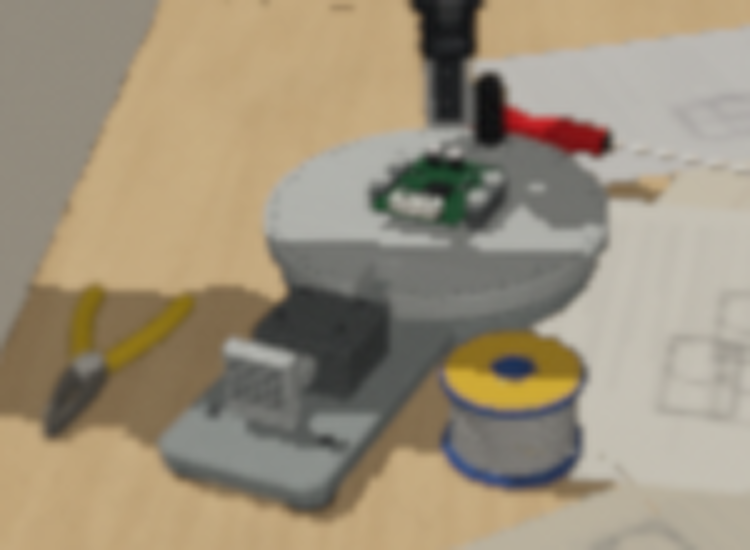

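```bash
python3 -c "
from sl import *
print(top('4',445,268,.03),side('4',490,79,.066))
from mv import *
go([((.48,.0685,.041),5),((.44,.06,.14),5),((.43,-.2,.14),5)])"
```

```text
(np.float64(0.0602), np.float64(-109.27)) (np.float64(0.0599), np.float64(67.55))
t 6.625 p [0.5184 0.0719 0.0413] F [-2.36 -1.95 -0.4 ] open 0.0002 -y ang 4.99
d_cm [0.   3.85 0.03] norm 0.0385 rotvec [-0.  0. -0.]
d_cm [ 0.5   4.06 -9.9 ] norm 0.1071 rotvec [0. 0. 0.]
d_cm [25.81  3.26  0.  ] norm 0.2602 rotvec [0. 0. 0.]
```

>>> play_rows([
  [-1,[0,1.5,0],[0,0,0]],
  [-1,[0,2.3,0],[0,0,0]],
  [-1,[0.2,2.0,-5],[0,0,0]],
  [-1,[0.2,2.0,-5],[0,0,0]],
  [-1,[5.2,0.7,0],[0,0,0]],
  [-1,[5.2,0.7,0],[0,0,0]],
  [-1,[5.2,0.7,0],[0,0,0]],
  [-1,[5.2,0.7,0],[0,0,0]],
  [-1,[5.0,0.5,0],[0,0,0]],
  [-1,[0,0,0],[0,0,0]],
])

```text
time_s: 7.88
tcp_pos: [0.4307, -0.2032, 0.1415]
orientation: [-0.0, 0.735, -0.678, 0.001]
ft_force: [-0.2, -0.0, -0.3]
opening: -0.0004
```

```bash
python3 look.py 5
```

```text
t 7.875 p [ 0.4307 -0.2032  0.1415] F [-0.21 -0.04 -0.3 ] open -0.0004 -y ang 4.61
```

View pics/top5c.png

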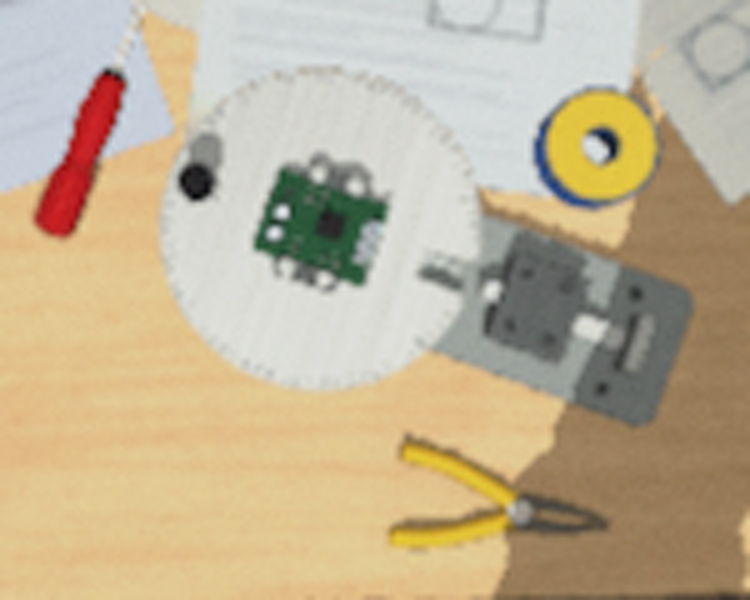

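View pics/side5c.png

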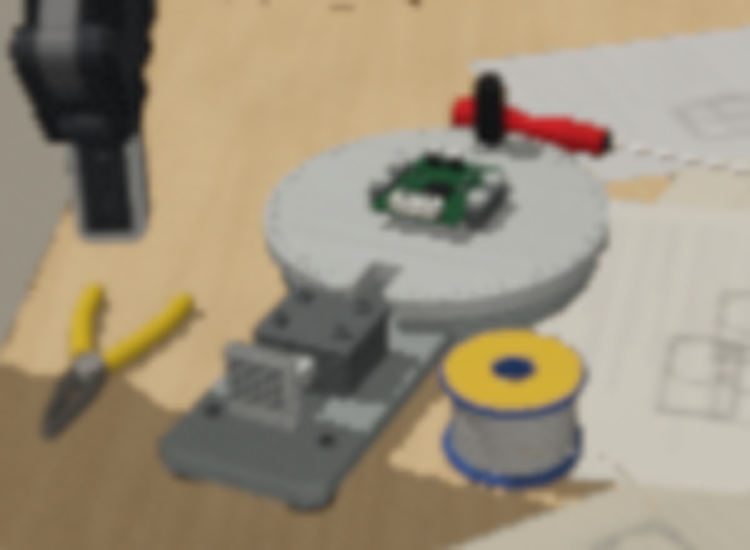

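```bash
cat > hd.py <<'E'
from sl import *
def handle(f):
    d=load('top'+f); g=cv2.resize(cv2.cvtColor(d['color'],cv2.COLOR_RGB2GRAY),None,fx=5,fy=5,interpolation=cv2.INTER_CUBIC)
    m=(g<70).astype(np.uint8); n,l,s,c=cv2.connectedComponentsWithStats(m)
    for i in range(1,n):
        u,v=(c[i]+.5)/5-.5
        for z in(.066,):
            p=onz(d,u,v,z); r,a=A(p)
            if .05<r<.07 and 100<s[i,4]<3000: print('handle',f,(u*1).round(2),v.round(2),s[i,4],r,a)
handle('0');handle('5')
E
python3 hd.py; python3 -c "
from sl import *
print([top('5',*p,.03) for p in[(425,268),(440,271),(458,280)]])
print('nose',top('5',491,291,.029),'slot ends', top('0',432,160,.03))"
python3 - <<'E'
from h import *
c=cv2.cvtColor(load('top5')['color'],cv2.COLOR_RGB2BGR)
cv2.imwrite('pics/top5z.png',cv2.resize(c[205:245,285:350],None,fx=12,fy=12,interpolation=cv2.INTER_CUBIC))
E
```

```text
handle 0 256.06 223.08 795 0.0598 119.8
handle 5 253.82 200.88 832 0.0594 70.59
[(np.float64(0.0515), np.float64(-112.46)), (np.float64(0.0585), np.float64(-111.27)), (np.float64(0.0677), np.float64(-112.16))]
nose (np.float64(0.0839), np.float64(-111.64)) slot ends (np.float64(0.0604), np.float64(-59.72))
```

View pics/top5z.png

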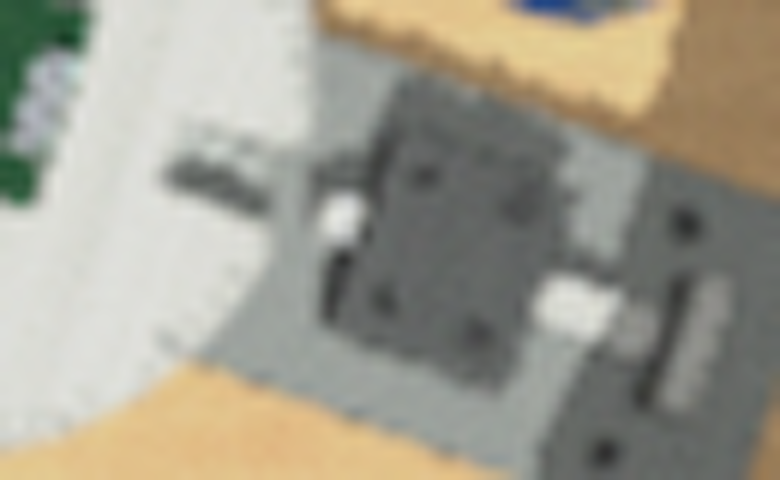

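```bash
python3 -c "
from mv import *
go([((.45,.068,.14),5),((.48,.0685,.041),5),((.5204,.072,.041),5)])"
```

```text
t 7.975 p [ 0.431  -0.1988  0.1414] F [ 0.8  -0.02  0.04] open -0.0004 -y ang 4.93
d_cm [-26.42  -4.19   0.16] norm 0.2675 rotvec [-0.001  0.    -0.001]
d_cm [ 0.21 -2.99  9.9 ] norm 0.1034 rotvec [0. 0. 0.]
d_cm [ 0.   -4.06  0.  ] norm 0.0406 rotvec [0. 0. 0.]
```

>>> play_rows([
  [-1,[-5.3,-0.84,0],[0,0,0]],
  [-1,[-5.3,-0.84,0],[0,0,0]],
  [-1,[-5.3,-0.84,0],[0,0,0]],
  [-1,[-5.3,-0.84,0],[0,0,0]],
  [-1,[-5.2,-0.83,0],[0,0,0]],
  [-1,[0,-1.5,3.4],[0,0,0]],
  [-1,[0.2,-1.5,3.4],[0,0,0]],
  [-1,[0,0,3.2],[0,0,0]],
  [-1,[0,-1.2,0],[0,0,0]],
  [-1,[0,-1.2,0],[0,0,0]],
  [-1,[0,0,0],[0,0,0]],
])

```text
time_s: 9.35
tcp_pos: [0.5054, 0.0711, 0.0427]
orientation: [-0.002, 0.737, -0.676, 0.001]
ft_force: [-1.0, -0.4, 0.2]
opening: -0.0004
```

```bash
python3 -c "
from mv import *
go([((.5204,.072,.041),5)])"
```

```text
t 9.35 p [0.5054 0.0711 0.0427] F [-0.96 -0.44  0.21] open -0.0004 -y ang 4.97
d_cm [ 0.04 -1.5   0.18] norm 0.0151 rotvec [-0.004  0.001 -0.001]
```

>>> play_rows([
  [-1,[0,-0.5,0.1],[0,0,0]],
  [-1,[0,-0.5,0],[0,0,0]],
  [-1,[0,-0.25,0],[0,0,0]],
  [-1,[0,-0.2,0],[0,0,0]],
  [-1,[0,0,0],[0,0,0]],
  [-1,[0,0,0],[0,0,0]],
])

```text
time_s: 10.1
tcp_pos: [0.5174, 0.0716, 0.0402]
orientation: [0.0, 0.737, -0.676, -0.0]
ft_force: [-0.4, 0.6, -0.3]
opening: 0.0001
```

```bash
python3 -c "
from mv import *
go([((.5204,.072,.041),5)])"
```

```text
t 10.1 p [0.5174 0.0716 0.0402] F [-0.45  0.6  -0.35] open 0.0001 -y ang 4.98
d_cm [-0.02 -0.3  -0.08] norm 0.0031 rotvec [ 0.  0. -0.]
```

>>> play_rows([
  [-1,[0,-0.15,0],[0,0,0]],
  [-1,[0,-0.15,0],[0,0,0]],
  [-1,[0,0,0],[0,0,0]],
  [-1,[0,0,0],[0,0,0]],
])

```text
time_s: 10.6
tcp_pos: [0.5201, 0.0714, 0.0402]
orientation: [0.001, 0.737, -0.676, -0.0]
ft_force: [-1.8, -2.4, 0.7]
opening: -0.0006
```

```bash
python3 -c "
from mv import *
go([((.49,.0695,.041),5),((.45,.06,.14),5),((.43,-.2,.14),5)])"
```

```text
t 10.6 p [0.5201 0.0714 0.0402] F [-1.75 -2.37  0.67] open -0.0006 -y ang 4.95
d_cm [-0.07  3.02 -0.08] norm 0.0302 rotvec [ 0.001 -0.001 -0.001]
d_cm [ 0.6   4.07 -9.9 ] norm 0.1072 rotvec [0. 0. 0.]
d_cm [25.73  4.26  0.  ] norm 0.2608 rotvec [0. 0. 0.]
```

>>> play_rows([
  [-1,[0,1.5,0],[0,0,0]],
  [-1,[0,2.5,0],[0,0,0]],
  [-1,[0.2,2.0,-5],[0,0,0]],
  [-1,[0.2,2.0,-5],[0,0,0]],
  [-1,[5.2,0.7,0],[0,0,0]],
  [-1,[5.2,0.7,0],[0,0,0]],
  [-1,[5.2,0.7,0],[0,0,0]],
  [-1,[5.2,0.7,0],[0,0,0]],
  [-1,[5.0,0.5,0],[0,0,0]],
  [-1,[0,0,0],[0,0,0]],
])

```text
time_s: 11.85
tcp_pos: [0.4309, -0.2033, 0.1403]
orientation: [0.0, 0.735, -0.678, 0.001]
ft_force: [0.0, 1.5, 0.3]
opening: 0.0003
```

```bash
python3 look.py 6; cat >> hd.py <<'E'
import sys
for a in sys.argv[1:]: handle(a)
E
python3 hd.py 6;  python3 - <<'E'
from h import *
c=cv2.cvtColor(load('top6')['color'],cv2.COLOR_RGB2BGR)
cv2.imwrite('pics/top6z.png',cv2.resize(c[205:245,285:350],None,fx=12,fy=12,interpolation=cv2.INTER_CUBIC))
E
```

```text
t 11.85 p [ 0.4309 -0.2033  0.1403] F [0.03 1.54 0.3 ] open 0.0003 -y ang 4.59
handle 0 256.06 223.08 795 0.0598 119.8
handle 5 253.82 200.88 832 0.0594 70.59
handle 6 254.17 200.11 849 0.0592 68.76
```

View pics/top6z.png

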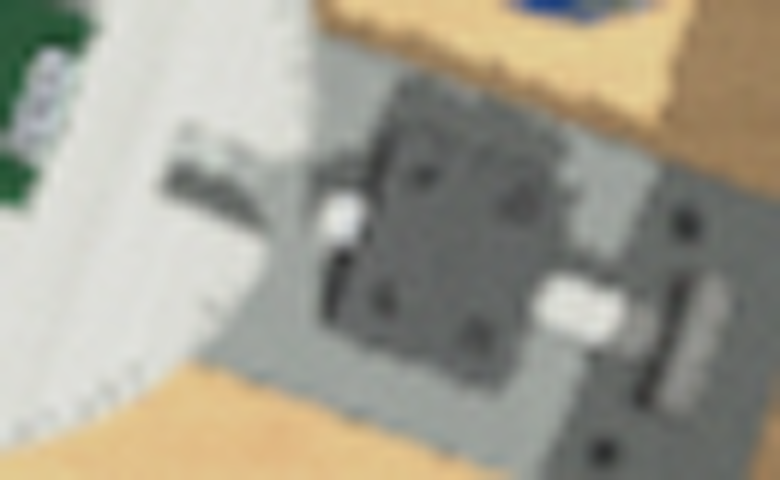

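View pics/side6c.png

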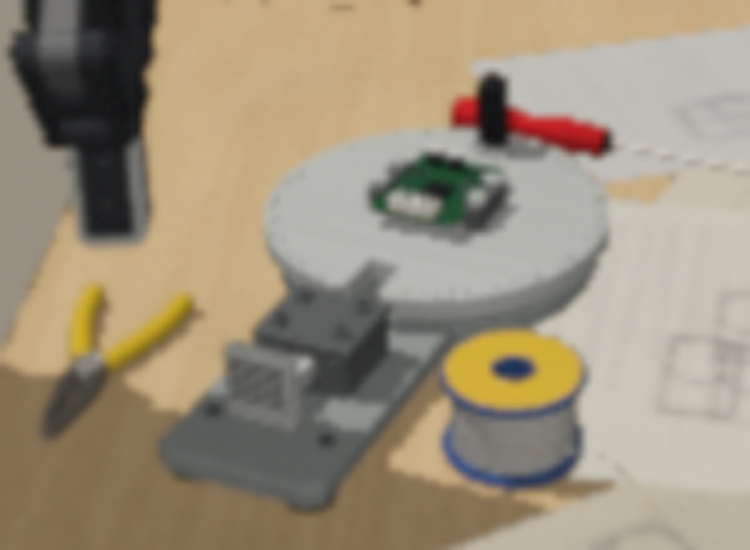

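```bash
python3 -c "
from mv import *
go([((.4453,-.1614,.10),68.5),((.4453,-.1614,.029),68.5)])"
```

```text
t 11.95 p [ 0.4312 -0.1989  0.1403] F [ 0.67  0.05 -0.04] open -0.0 -y ang 4.91
d_cm [-3.62 -1.72  4.04] norm 0.0569 rotvec [-1.00e-03 -0.00e+00 -1.11e+00]
d_cm [0.  0.  7.1] norm 0.071 rotvec [0. 0. 0.]
```

>>> play_rows([
  [-1,[0,0,0],[0,0,-0.16]],
  [-1,[0,0,0],[0,0,-0.16]],
  [-1,[0,0,0],[0,0,-0.16]],
  [-1,[0,0,0],[0,0,-0.16]],
  [-1,[0,0,0],[0,0,-0.16]],
  [-1,[0,0,0],[0,0,-0.16]],
  [-1,[0,0,0],[0,0,-0.15]],
  [-1,[0,0,0],[0,0,0]],
])

```text
time_s: 12.95
tcp_pos: [0.4313, -0.1974, 0.1404]
orientation: [-0.0, 0.983, -0.185, 0.0]
ft_force: [-0.1, 0.1, -0.6]
opening: 0.0001
```

```bash
python3 -c "
from mv import *
go([((.4453,-.1614,.10),68.5),((.4453,-.1614,.029),68.5)])"
```

```text
t 12.95 p [ 0.4313 -0.1974  0.1404] F [-0.09  0.07 -0.6 ] open 0.0001 -y ang 68.66
d_cm [-0.01 -3.86  4.05] norm 0.0559 rotvec [-0.001 -0.     0.003]
d_cm [0.  0.  7.1] norm 0.071 rotvec [0. 0. 0.]
```

>>> play_rows([
  [-1,[0,-1.9,2],[0,0,0]],
  [-1,[0,-1.9,2],[0,0,0]],
  [-1,[0,0,2.5],[0,0,0]],
  [-1,[0,0,2.5],[0,0,0]],
  [-1,[0,0,2.1],[0,0,0]],
  [-1,[0,0,0],[0,0,0]],
  [-1,[0,0,0],[0,0,0]],
])

```text
time_s: 13.82
tcp_pos: [0.4452, -0.1631, 0.03]
orientation: [-0.0, 0.983, -0.186, 0.0]
ft_force: [-0.0, 0.4, 0.3]
opening: 0.0002
```

```bash
python3 look.py 7;python3 hd.py 7
```

```text
t 13.825 p [ 0.4452 -0.1631  0.03  ] F [-0.02  0.35  0.27] open 0.0002 -y ang 68.54
handle 0 256.06 223.08 795 0.0598 119.8
handle 5 253.82 200.88 832 0.0594 70.59
handle 7 254.17 200.12 834 0.0592 68.79
```

View pics/side7c.png

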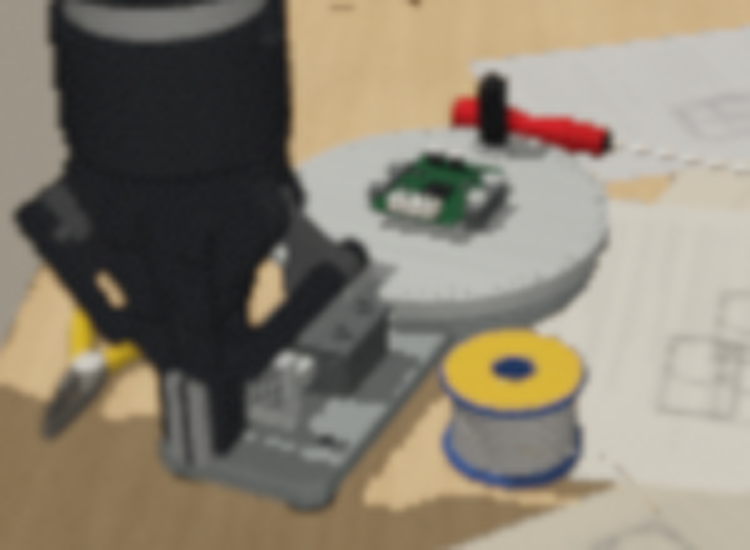

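View pics/top7c.png

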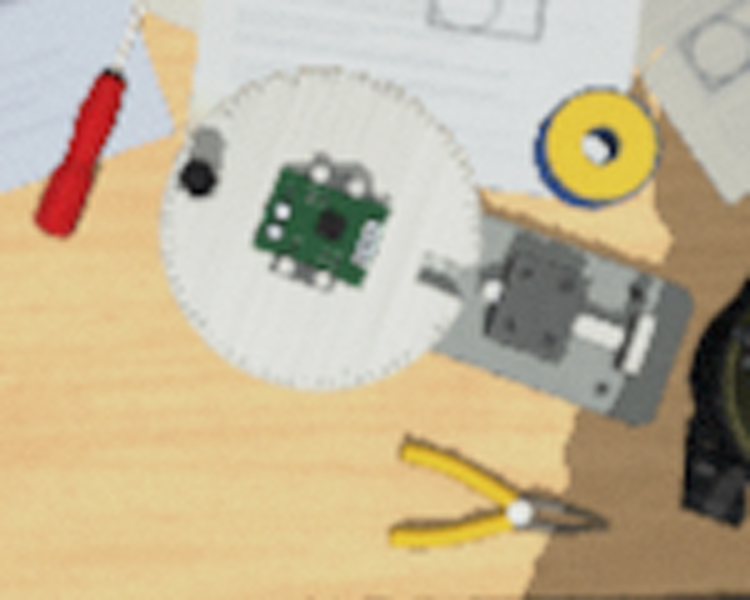

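>>> play_rows([
  [-1,[0,-0.9,0],[0,0,0]],
  [-1,[0,-0.8,0],[0,0,0]],
  [-1,[0,-0.4,0],[0,0,0]],
  [-1,[0,-0.3,0],[0,0,0]],
  [-1,[0,-0.3,0],[0,0,0]],
  [-1,[0,-0.3,0],[0,0,0]],
  [-1,[0,-0.3,0],[0,0,0]],
  [-1,[0,0,0],[0,0,0]],
])

```text
time_s: 14.92
tcp_pos: [0.4568, -0.1326, 0.0293]
orientation: [-0.0, 0.983, -0.186, 0.0]
ft_force: [-0.1, -0.5, 0.7]
opening: -0.0001
```

```bash
python3 look.py 8;python3 hd.py 8; python3 -c "
from mv import *
print(np.hypot(*(st()[1][:2]-[.5146,.0144])))"
```

```text
t 14.925 p [ 0.4568 -0.1326  0.0293] F [-0.11 -0.54  0.71] open -0.0001 -y ang 68.59
handle 0 256.06 223.08 795 0.0598 119.8
handle 5 253.82 200.88 832 0.0594 70.59
handle 8 254.18 200.14 827 0.0592 68.81
0.15792055283459688
```

View pics/top8c.png

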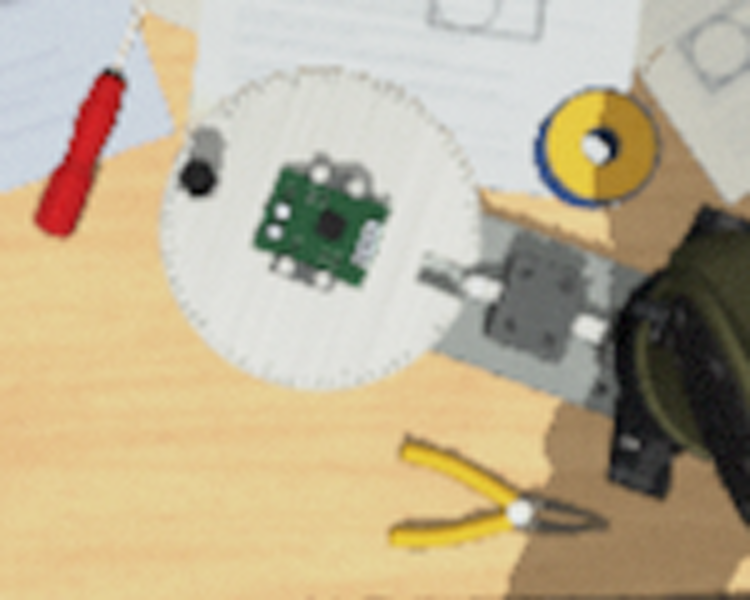

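>>> play_rows([
  [-1,[0,-0.3,0],[0,0,0]],
  [-1,[0,-0.3,0],[0,0,0]],
  [-1,[0,-0.3,0],[0,0,0]],
  [-1,[0,-0.2,0],[0,0,0]],
  [-1,[0,0,0],[0,0,0]],
])

```text
time_s: 15.65
tcp_pos: [0.4609, -0.1222, 0.0293]
orientation: [-0.0, 0.983, -0.186, 0.0]
ft_force: [0.9, -1.4, -1.0]
opening: -0.0002
```

```bash
python3 look.py 9;python3 hd.py 9; python3 -c "
from mv import *
print(np.hypot(*(st()[1][:2]-[.5146,.0144])))"
```

```text
t 15.65 p [ 0.4609 -0.1222  0.0293] F [ 0.95 -1.36 -1.04] open -0.0002 -y ang 68.6
handle 0 256.06 223.08 795 0.0598 119.8
handle 5 253.82 200.88 832 0.0594 70.59
handle 9 254.18 200.13 836 0.0592 68.8
0.14676460456466378
```

View pics/top9c.png

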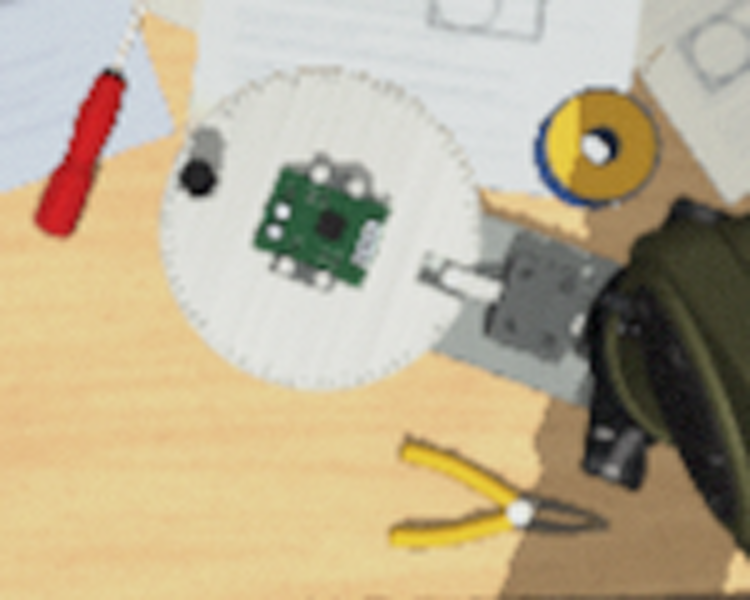

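>>> play_rows([
  [-1,[0,-0.15,0],[0,0,0]],
  [-1,[0,-0.15,0],[0,0,0]],
  [-1,[0,0,0],[0,0,0]],
])

```text
time_s: 16.12
tcp_pos: [0.4618, -0.1198, 0.0293]
orientation: [-0.0, 0.983, -0.186, 0.0]
ft_force: [-0.1, -3.5, -0.4]
opening: -0.0001
```

>>> play_rows([
  [-1,[0,-0.1,0],[0,0,0]],
  [-1,[0,0,0],[0,0,0]],
])

```text
time_s: 16.38
tcp_pos: [0.4621, -0.1189, 0.0293]
orientation: [-0.0, 0.983, -0.186, -0.0]
ft_force: [0.3, -2.3, 0.1]
opening: -0.0001
```

>>> play_rows([
  [-1,[0,-0.1,0],[0,0,0]],
  [-1,[0,0,0],[0,0,0]],
])

```text
time_s: 16.62
tcp_pos: [0.4625, -0.118, 0.0293]
orientation: [0.0, 0.983, -0.186, -0.0]
ft_force: [0.4, -2.0, -0.4]
opening: 0.0005
```

```bash
python3 look.py 10;python3 hd.py 10; python3 - <<'E'
from h import *
c=cv2.cvtColor(load('top10')['color'],cv2.COLOR_RGB2BGR)
cv2.imwrite('pics/top10z.png',cv2.resize(c[205:245,285:350],None,fx=12,fy=12,interpolation=cv2.INTER_CUBIC))
E
```

```text
t 16.625 p [ 0.4625 -0.118   0.0293] F [ 0.37 -1.96 -0.39] open 0.0005 -y ang 68.57
handle 0 256.06 223.08 795 0.0598 119.8
handle 5 253.82 200.88 832 0.0594 70.59
handle 10 254.17 200.14 825 0.0592 68.83
```

View pics/top10z.png

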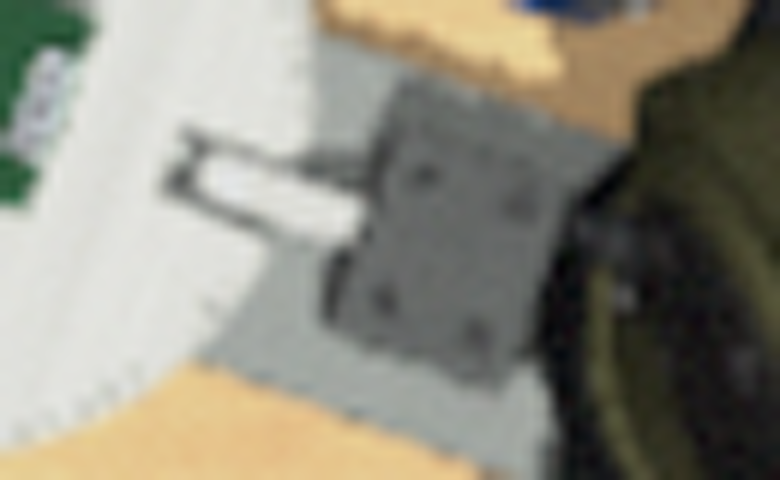

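View pics/side10c.png

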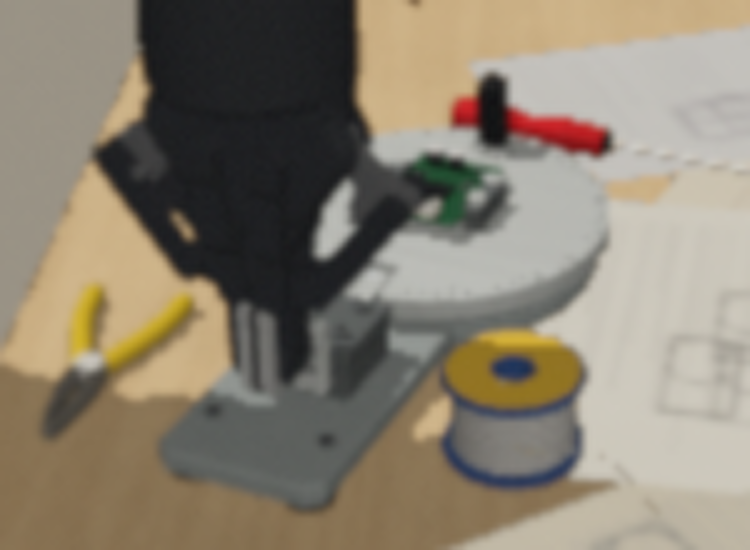

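>>> play_rows([
  [-1,[0,-0.1,0],[0,0,0]],
  [-1,[0,0,0],[0,0,0]],
])

```text
time_s: 16.98
tcp_pos: [0.4625, -0.1179, 0.0293]
orientation: [0.001, 0.982, -0.186, -0.0]
ft_force: [-1.3, -4.2, 1.0]
opening: -0.0001
```

```bash
python3 -c "
from mv import *
go([])"
```

```text
t 16.975 p [ 0.4625 -0.1179  0.0293] F [-1.32 -4.17  0.98] open -0.0001 -y ang 68.52
```

>>> play_rows([
  [-1,[0,-0.1,0],[0,0,0]],
  [-1,[0,0,0],[0,0,0]],
])

```text
time_s: 17.23
tcp_pos: [0.4625, -0.1179, 0.0293]
orientation: [0.001, 0.982, -0.187, -0.001]
ft_force: [-2.4, -7.8, 3.1]
opening: -0.0001
```

>>> play_rows([
  [-1,[0,1.0,0],[0,0,0]],
  [-1,[0,2.5,0],[0,0,0]],
  [-1,[0,2.5,0],[0,0,0]],
  [-1,[0,2.0,-4],[0,0,0]],
  [-1,[0,2.0,-5],[0,0,0]],
  [-1,[0,3.0,-5],[0,0,0]],
  [-1,[0,3.0,-3],[0,0,0]],
  [-1,[0,0,0],[0,0,0]],
  [-1,[0,0,0],[0,0,0]],
])

```text
time_s: 18.35
tcp_pos: [0.4047, -0.2642, 0.1987]
orientation: [-0.0, 0.983, -0.186, -0.0]
ft_force: [-0.0, -0.6, -0.5]
opening: -0.0006
```

```bash
python3 look.py 11;python3 hd.py 11; python3 - <<'E'
from h import *
from ang import tail
print(tail(load('top11')))
c=cv2.cvtColor(load('top11')['color'],cv2.COLOR_RGB2BGR)
cv2.imwrite('pics/top11z.png',cv2.resize(c[205:245,285:350],None,fx=12,fy=12,interpolation=cv2.INTER_CUBIC))
E
```

```text
t 18.35 p [ 0.4047 -0.2642  0.1987] F [-0.03 -0.63 -0.54] open -0.0006 -y ang 68.6
handle 0 256.06 223.08 795 0.0598 119.8
handle 5 253.82 200.88 832 0.0594 70.59
handle 11 254.17 200.1 860 0.0592 68.75
{1: (40, np.int64(40), np.float64(-111.31791844062933), np.float64(0.033092378048780485), np.float64(0.03381371951219514)), -1: (40, np.int64(40), np.float64(-111.68122869064057), np.float64(-0.03669847560975608), np.float64(-0.03515274390243902))}
```

View pics/top11z.png

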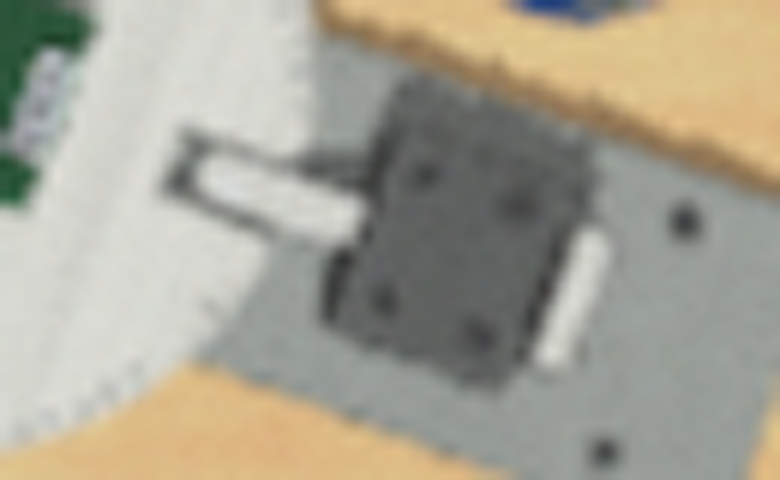

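View pics/side11c.png

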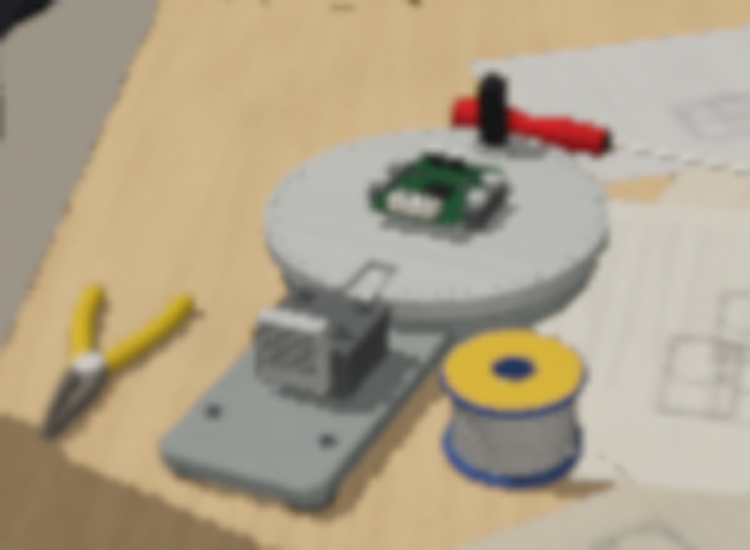

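View pics/top11c.png

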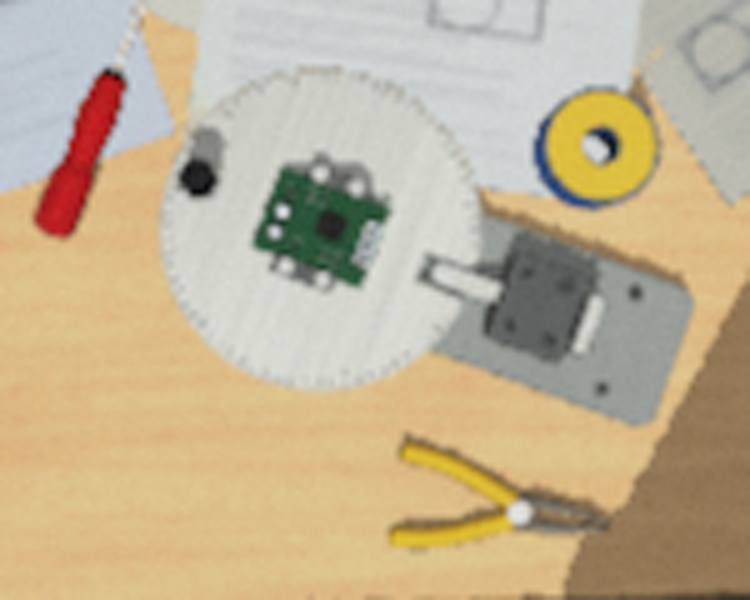

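```bash
python3 -c "
from sl import *
d=load('top11')
w=np.mean([onz(d,u/12+285-.46,v/12+205-.46,.05)[:2] for u,v in[(612,238),(568,368)]],axis=0); print(A(w))
n=onz(d,195/12+285-.46,165/12+205-.46,.029); print('nose',A(n))
robot.finish_job()"
```

```text
(np.float64(0.1317), np.float64(-111.45))
nose (np.float64(0.0542), np.float64(-111.55))
the job is handed in; nothing more can be done
```

The turntable is locked, and I handed the job in after about 18 s with the arm clear and touching nothing. With the fingers shut, I pushed the handle about 51° clockwise in two passes. I looked in between and corrected the last 2°. Then I pushed the thumb plate in until it stopped.

Last checks:
- **Slot:** the handle sits at 68.8° and the base's own +y axis at about 68.5°, so the slot faces the bar to within about 0.3°.
- **Bar:** it stopped moving while the push force rose from about 2 N to 8 N. The camera put the plate's outer face at 132 mm from the axis (home is 133 mm). It put the nose at 54 mm, where 55 mm is expected. Both are within the calibration error.
- **Surroundings:** the tail's edges measured the same as before the push, to within 0.1 mm and 0.1°, so the turntable did not slide. In the pictures the pliers, screwdriver and solder reel are where they were.

**Disagreements:** during the pushing, angles worked out from the finger position and the side camera differed from the top view by about 2°. I went by the top view, taken with the arm out of the way. No check failed.

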